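# Shut the slide box and read its label

## Robot

A 6-joint arm with a two-finger parallel gripper is mounted at the origin on the work surface. World frame = base frame: x ahead of the robot, y to its left, z up, the work surface at z = 0. Lengths are in m, angles in rad, forces in N, time in s.
With the tool pointing down it reaches from about 0.375 to 0.825 m from the base axis. Payload 5.5 kg.
Tool frame: the origin (TCP) lies midway between the tips of the shut fingers; the grasp point (between the pads) lies 19 mm behind it; x points along the fingers, z is the direction in which the jaws open and shut, and the axes are right-handed (so a half turn about x gives the same grasp; the last joint's range is limited). The gripper opens to 85 mm and grips with 20 to 120 N. Pads are 22 mm wide; open, the fingers measure 114 mm over their backs; the gripper's body (76 mm by 85 mm) begins 54 mm behind the grasp point. The pads swing forward as they close: fully open they stand 13 mm farther back than shut.
Start: joints at [-1.19, 0.314, -0.047, 1.21, 0, 1.571], TCP at [0.223, -0.557, 0.231] pointing down, gripper open.
Joint ranges: [-2.67, 2.67], [-0.69, 1.73], [-1.03, 1.25], [-2.08, 2.16], [-1.42, 1.45], [-3.14, 3.14]. Speed limits (rad/s): [2.39, 2.39, 3.01, 3.14, 3.14, 3.14].

## Interface

Orientations are given as a unit quaternion [x, y, z, w].
In Python, from station import manip, cams gives the robot as it stands.
- The arm moves only by the tool move_arm, never from a script. Its argument "moves" is a list of rows, each a list of 6 numbers: the shift along the tool's x, y, z as a fraction of full scale, then the turn, a rotation vector about the tool's x, y, z as a fraction of full scale. A call has 1 to 10 rows; each row shifts and turns the commanded pose from where the row before left it, along the tool's axes as they then stand; what a row does not reach is not made up. Full scale, the value 1, is 10 cm for a shift and 0.5 rad for a turn. A row lasts 1/8 s, in which the tool goes at most 62.5 mm and 10.7 degrees, less where a joint would pass 70% of its speed; a pose out of reach is approached as far as the arm can. A call with a number of a shift or a turn outside -1 to 1 is refused whole. A call with a gripper value outside its range is refused whole. "claw" is the gripper command: -1 is shut, 1 is fully open, values between are in proportion, set as the call begins (left out, the last holds). The fingers move at their own pace and stop on an object; "force" is the grip in N (left out, the last holds). Time passes only in rows, so rows that do not move let the fingers close. It gives the time, the measured TCP pose, the force and the opening at its end, in the units of the state.
- manip.get_state(): the state, without advancing time (a new reading comes with each control period).
- cams.capture(name): name is "scene" or "top" or "wrist"; returns the picture (480x640x3 uint8, red, green, blue); there is no depth.
- cams.camera_params(name): a dict with "mtx" (3x3 intrinsics, pixels), "distortion" ([k1, k2, p1, p2, k3] as OpenCV has them; the pictures are not rectified), "camera_from_world" (4x4, takes a point from world to camera coordinates). Camera axes: x right, y up, looking along -z (the intrinsics and any distortion apply to the point x, -y, -z); pixel columns grow to the right and rows downward; lengths in m; the calibration is good to about 2 mm. A picture is of the moment at which its call begins: read the wrist's pose just before it. camera_params takes no time and is no camera call; for the wrist camera it gives the pose at the moment of the call.
- manip.sign_off(): hands the job in, once; it reports no verdict.
The state is a dict: "clock": time; "qpos": joint angles; "qd": joint speeds; "joint_efforts": joint torques, N m; "ee_pos": TCP position; "ee_rot": TCP orientation; "wrist_force": force on the tool from outside, world axes, zero at the start; "ft_torque": the same for the moment, N m; "finger_gap": opening from 0.0 (shut) to 1.0 (fully open).
Only numpy, scipy, OpenCV 4.12 (cv2) and the standard library are available. Lean on these libraries where they do the work, as an engineer would, in place of code of your own. Each camera call takes 0.05 s, during which the arm holds its last target. There are 200 camera calls.

## Task

The slide box is loaded: shut its lid fully so that its barcode label faces up. Then draw the stick barcode reader out of its slanted holder, turn it upright with its window pointing straight down, and keep holding it there, still, with the window over the middle of the label and about 6 cm above it, touching neither box nor lid; finish while holding it so. Leave the other things on the bench where they stand.

Things in the scene. Friction and masses are not known exactly. Their poses are not given: they have to be found in the camera images.
- slide_box: Blue slide box, fixed, 120 (its x) by 200 (its y) by 45 mm high, full of glass slides. Origin: centre of its underside; z up. The lid's hinge runs along its y at x = +60 mm, 45 mm up (far side); the lid's free edge is on the -x side, towards the robot.
- lid (a joint): Angle of the blue lid, rad: 0 = shut; grows as the free edge rises (limit 1.6). A plate 124 by 204 by 8 mm, underside level with the hinge axis, so its top is 53 mm above the bench when shut. The hinge is stiff: it stays at any angle and takes about 1 to 2 N at the free edge to push down.
- label (a point): Centre of the white barcode label (44 by 70 mm) on the outer (upper) face of the lid, 60 mm from the hinge axis and 8 mm above the lid's underside. Its axes turn with the lid: z out of the label (straight up when shut), y along the hinge, x from the free edge to the hinge.
- lid_edge (a point): Middle of the lid's free edge, on its outer face, 122 mm from the hinge axis.
- reader: Stick barcode reader, white, grey nose, orange tail, 100 g: a flat-sided bar 30 (its x) by 26 (its y) by 160 mm (its z). Origin: centre of the nose end with the window; z runs from window to tail. It starts nose down in the holder, leaning 0.70 rad, tail roughly towards the robot, y level; the tail end from 72 to 160 mm along z sticks out. Centre of mass about 60 mm from the nose.
- window (a point): The reading window: centre of the reader's nose end, axes as reader (z points from window to tail, so the window looks along -z).
- holder: Black slanted holder fixed to the bench, base 110 (x) by 80 (y) by 12 mm. Origin: centre of its underside, z up. Its rectangular socket, 72 mm deep with about 1.5 mm play on each side and 4 mm walls, leans 0.70 rad from vertical towards the holder's -x; draw the reader out along that slanted axis.
- socket_mouth (a point): Centre of the socket's mouth, on its axis; axes as holder.
- oil_bottle: Bystander: small amber bottle, 32 mm across, 70 mm high. Origin at its foot.
- stain_jar: Bystander: green jar, 48 mm across, 65 mm high. Origin at its foot.
- mouse: Bystander: black computer mouse, 100 by 58 by 32 mm. Origin at its underside.
- mailer: Bystander: flat green slide mailer, 85 by 60 by 18 mm. Origin at its underside.
- coverslips: Bystander: clear 40 mm box with red lid, 34 mm high. Origin at its underside.
- petri: Bystander: clear dish, 90 mm across, 17 mm high. Origin at its underside.
- fix_bottle: Bystander: white bottle with blue cap, 60 mm across, 130 mm high. Origin at its foot.
There are look-alikes about, which are no part of the job. What is shaped like the holder but green or pink is not meant.

How it is judged:
By the outcome, as a careful person would: the job done as asked, in the order asked, and still so for the second after the job is handed in, while the arm keeps its last pose, push and grip.
It also fails if it takes over 56 s, if anything falls off the work surface, if the arm or the gripper's body presses on something with over 40 N, if the wrist force passes 120 N, or if a joint passes its speed limit or range.

## Working session

There is one attempt and no reset: what is moved stays moved. The work goes in short steps, Python scripts to look and compute and a tool call to move; the robot and the scene stay as the last step left them, time stands still between calls to the robot, and variables do not carry over. Pictures are saved under pics/ and viewed, about 8 in all and at most 12, crops included, and the job is handed in when it is done.

Besides the shell and the picture viewer there is one more tool, called after ">>>" in YAML: its name, and indented under it one key for each argument. move_arm: Moves the arm, as the interface text tells. Its arguments: {"type":"object","properties":{"moves":{"type":"array"},"claw":{"type":"number"},"force":{"type":"number"}},"required":["moves"]}

```bash
mkdir -p pics; ls; python3 - <<'E'
from station import manip,cams
import cv2,numpy as np
np.set_printoptions(precision=4,suppress=True)
for n in ("scene","top"):
    im=cams.capture(n); cv2.imwrite(f"pics/{n}0.png",im[:,:,::-1]); p=cams.camera_params(n)
    print(n,p["mtx"].tolist(),p["distortion"]);print(np.array(p["camera_from_world"]))
s=manip.get_state();print({k:np.round(v,3).tolist() for k,v in s.items()})
E
```

```text
pics
scene [[456.08674225659706, 0.0, 318.60849282633745], [0.0, 456.08674225659706, 246.9300422754711], [0.0, 0.0, 1.0]] [-0.1098  0.      0.      0.      0.    ]
[[ 0.1449  0.9893 -0.0179 -0.0851]
 [-0.5004  0.0888  0.8612  0.2108]
 [ 0.8536 -0.1158  0.5079 -1.5428]
 [ 0.      0.      0.      1.    ]]
top [[615.6104038869653, 0.0, 329.9493294514004], [0.0, 615.6104038869653, 235.11978281302805], [0.0, 0.0, 1.0]] [-0.1214  0.      0.      0.      0.    ]
[[-0.0456 -0.9989 -0.0073  0.0184]
 [ 0.9742 -0.0461  0.2209 -0.5866]
 [-0.221   0.003   0.9753 -1.3769]
 [ 0.      0.      0.      1.    ]]
{'clock': 0.1, 'qpos': [-1.19, 0.314, -0.048, 1.21, 0.0, 1.571], 'qd': [0.0, -0.003, 0.002, 0.001, -0.001, 0.0], 'joint_efforts': [0.001, -54.077, 34.054, 0.011, 0.0, -0.0], 'ee_pos': [0.223, -0.557, 0.231], 'ee_rot': [0.397, 0.586, -0.396, 0.585], 'wrist_force': [0.847, -0.774, 1.565], 'ft_torque': [0.001, -0.016, -0.039], 'finger_gap': 1.0}
```

View pics/scene0.png

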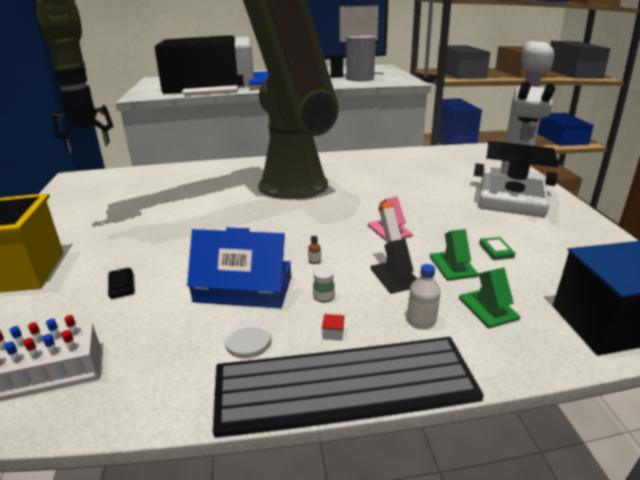

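View pics/top0.png

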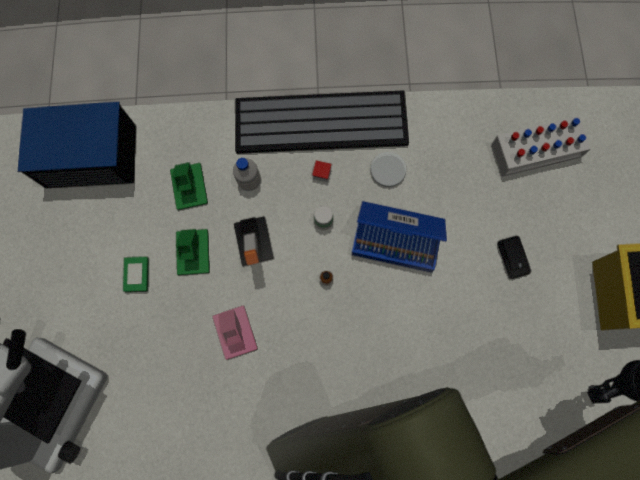

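The scene view shows the blue box with its lid half open (label at 235,260), and the black holder with the white reader (393,235–400,270). The top view shows the box around (398,240), the holder at (252,243) and the reader tail at (251,257). Candidates for the holder, in top-view pixels: green (190,186), green (192,252), pink (234,332) and black (252,243). The black one, which holds the reader, fits the description. I'll check it in one close crop.

```bash
cat > h.py <<'E'
import cv2,numpy as np
from station import manip,cams
from scipy.spatial.transform import Rotation as R
np.set_printoptions(precision=4,suppress=True)
def ray(n,uv,p=None):
    p=p or cams.camera_params(n); T=np.array(p["camera_from_world"])
    q=cv2.undistortPoints(np.array([[uv]],float),np.array(p["mtx"]),np.array(p["distortion"]))[0,0]
    d=T[:3,:3].T@np.array([q[0],-q[1],-1]); return -T[:3,:3].T@T[:3,3], d/np.linalg.norm(d)
def onz(n,uv,z,p=None):
    o,d=ray(n,uv,p); return o+d*(z-o[2])/d[2]
def two(a,b):
    (o1,d1),(o2,d2)=a,b; t=np.linalg.lstsq(np.c_[d1,-d2],o2-o1,rcond=None)[0]
    p,q=o1+t[0]*d1,o2+t[1]*d2; return (p+q)/2,np.linalg.norm(p-q)
def proj(n,X,p=None):
    p=p or cams.camera_params(n); T=np.array(p["camera_from_world"]); c=T[:3,:3]@np.array(X)+T[:3,3]
    return cv2.projectPoints(np.array([[c[0],-c[1],-c[2]]]),np.zeros(3),np.zeros(3),np.array(p["mtx"]),np.array(p["distortion"]))[0].ravel()
E
python3 - <<'E'
import cv2,numpy as np
t=cv2.imread("pics/top0.png"); s=cv2.imread("pics/scene0.png")
f=lambda i,x,y,w,h,k:cv2.resize(i[y:y+h,x:x+w],None,fx=k,fy=k,interpolation=cv2.INTER_CUBIC)
a=np.hstack([f(t,220,205,60,75,5),f(t,345,195,105,75,4)[:300].copy() if 0 else cv2.copyMakeBorder(f(t,345,195,105,80,4),0,55,0,0,cv2.BORDER_CONSTANT)[:375]])
b=np.hstack([f(s,365,195,60,100,2.5)[:225], f(s,180,220,120,90,2.5)[:225]])
b=cv2.copyMakeBorder(b,0,0,0,max(0,a.shape[1]-b.shape[1]),cv2.BORDER_CONSTANT)
cv2.imwrite("pics/crop1.png",np.vstack([a,b[:,:a.shape[1]]]));print(a.shape,b.shape)
E
```

```text
(375, 720, 3) (225, 720, 3)
```

View pics/crop1.png

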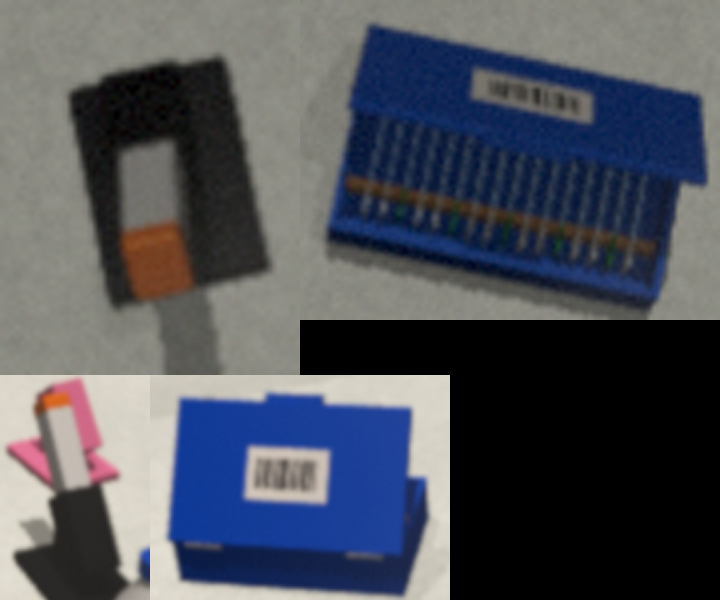

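The crop confirms it: the black holder carries the white reader with the orange tail. The lid's free edge runs (357,221)–(447,241) in the top view and its hinge edge (362,201)–(445,219).

```bash
python3 - <<'E'
from h import *
T=lambda x,y,k=4,ox=300,o=(345,195):(o[0]+(x-ox)/k-.5+.5/k,o[1]+y/k-.5+.5/k)
S=lambda x,y:(180+(x-150)/2.5,220+(y-375)/2.5)
P={}
for n,a,b in [("freeL",(350,105),(411,407)),("freeR",(708,183),(180,398)),("hinL",(368,25),(403,555)),("hinR",(700,95),(170,541)),("lab",(532,95),(287,475))]:
    P[n],e=two(ray("top",T(*a)),ray("scene",S(*b))); print(n,P[n],e)
print("free len",np.linalg.norm(P["freeL"]-P["freeR"]),"hinge",np.linalg.norm(P["hinL"]-P["hinR"]),"w",np.linalg.norm(P["freeL"]-P["hinL"]),np.linalg.norm(P["freeR"]-P["hinR"]))
d=P["freeL"]+P["hinL"]*1-P["freeR"]-P["hinR"];print("yaw of y axis",np.arctan2(-d[0],d[1]))
m=(P["freeL"]+P["freeR"]-P["hinL"]-P["hinR"])/2;print("lid ang",np.arctan2(m[2],np.hypot(*m[:2])))
for z in(0,.045): print("box front",z,onz("top",T(330,235) if z else T(330,248),z),onz("top",T(660,292) if z else T(655,306),z))
H=lambda x,y:T(x,y,5,0,(220,205))
c=[onz("top",H(*q),.012) for q in[(70,95),(222,58),(270,268),(115,305)]];c=np.array(c);print("holder\n",c,c.mean(0))
print("sides",[np.linalg.norm(c[i]-c[(i+1)%4]) for i in range(4)])
ax=(c[0]+c[1]-c[2]-c[3]);print("hyaw",np.arctan2(ax[1],ax[0]), np.arctan2(*(lambda v:(-v[0],v[1]))(c[0]+c[3]-c[1]-c[2])))
# tail end face: near-robot (lower) edge + scene upper corners
sc=lambda x,y:(365+x/2.5,195+(y-375)/2.5)
for q,s in [((122,232),(72,393)),((180,222),(40,397))]:
    print("tail up?",two(ray("top",H(*q)),ray("scene",sc(*s))))
for z in (.15,.16,.17):print(z,[onz("top",H(*q),z) for q in[(133,300),(192,290)]])
E
```

```text
freeL [ 0.5986 -0.0707  0.1445] 0.0006516244680661405
freeR [ 0.5451 -0.2665  0.1437] 0.000503114020128149
hinL [ 0.6718 -0.089   0.0473] 0.00029826164780410953
hinR [ 0.6191 -0.2845  0.0471] 0.001468006253178805
lab [ 0.6114 -0.1785  0.0971] 0.0009722999708911991
free len 0.2029535080512699 hinge 0.202471527998538 w 0.12310582514822681 0.12302239340362829
yaw of y axis -0.2650031811459908
lid ang 0.9070247064161555
box front 0 [ 0.5456 -0.0605  0.    ] [ 0.5004 -0.2557  0.    ]
box front 0.045 [ 0.5449 -0.0592  0.045 ] [ 0.5015 -0.2516  0.045 ]
holder
 [[0.6391 0.2258 0.012 ]
 [0.6543 0.1506 0.012 ]
 [0.5483 0.1297 0.012 ]
 [0.5336 0.2052 0.012 ]] [0.5938 0.1778 0.012 ]
sides [np.float64(0.07672094718632015), np.float64(0.1079835938718072), np.float64(0.07692840372074232), np.float64(0.10754409709078762)]
hyaw 0.19430647143064264 0.1955133766617699
tail up? (array([0.5379, 0.1803, 0.1657]), np.float64(0.0014827737968984307))
tail up? (array([0.5405, 0.1524, 0.1656]), np.float64(0.003517663103018569))
0.15 [array([0.5104, 0.1774, 0.15  ]), array([0.5136, 0.1514, 0.15  ])]
0.16 [array([0.5085, 0.176 , 0.16  ]), array([0.5118, 0.1502, 0.16  ])]
0.17 [array([0.5067, 0.1746, 0.17  ]), array([0.5099, 0.149 , 0.17  ])]
```

```bash
cat >> h.py <<'E'
def to(pos=None,rot=None):
    "print shift (units of 10cm, current tool axes) and turn (units of .5rad) to the target"
    s=manip.get_state(); r=R.from_quat(s["ee_rot"]); print("tcp",s["ee_pos"],"F",s["wrist_force"],"t",s["clock"],"gap",s["finger_gap"])
    if pos is not None: print("shift",r.inv().apply(np.array(pos)-s["ee_pos"])/.1)
    if rot is not None: print("turn",(r.inv()*rot).as_rotvec()/.5)
    return r
ub=np.array([.965,-.262,0]); hin=np.array([.638,-.185,.045])
E
python3 - <<'E'
from h import *
r=to(hin-.045*ub+[0,0,.12]); print(r.as_matrix())
q=R.from_matrix(np.c_[[0,0,-1],-ub*0+np.cross([0,0,1],ub)*0+ub,np.cross([0,0,-1],ub)]); to(None,q)
m=r.as_matrix(); d=hin-.095*ub+[0,0,.008]-(hin-.045*ub+[0,0,.12]); print("down",d,q.inv().apply(d)/.1)
E
```

```text
tcp [ 0.2228 -0.5565  0.2305] F [ 0.8467 -0.7741  1.5651] t 0.1 gap 1.0000362560261455
shift [ 0.6588  4.876  -2.1759]
[[-0.0006  0.9284  0.3717]
 [ 0.0014  0.3717 -0.9284]
 [-1.      0.     -0.0015]]
tcp [ 0.2228 -0.5565  0.2305] F [ 0.8467 -0.7741  1.5651] t 0.1 gap 1.0000362560261455
turn [ 1.2919 -0.003   0.001 ]
down [-0.0482  0.0131 -0.112 ] [ 1.12 -0.5  -0.  ]
```

>>> move_arm:
  moves:
    - [0,0.54,-0.24,0,0,0]
    - [0,0.54,-0.24,0,0,0]
    - [0,0.54,-0.24,0,0,0]
    - [0,0.54,-0.24,0,0,0]
    - [0,0.54,-0.24,0,0,0]
    - [0,0.54,-0.24,0,0,0]
    - [0,0.54,-0.24,0,0,0]
    - [0,0.54,-0.24,0,0,0]
    - [0,0.54,-0.24,0,0,0]
  claw: -1

```text
clock: 1.23
ee_pos: [0.5949, -0.1742, 0.2309]
ee_rot: [0.396, 0.586, -0.396, 0.585]
wrist_force: [0.4, -0.5, 1.0]
finger_gap: 0.002
```

>>> move_arm:
  moves:
    - [0,0,0,0.33,0,0]
    - [0,0,0,0.33,0,0]
    - [0,0,0,0.33,0,0]
    - [0,0,0,0.3,0,0]
    - [0,0,0,0,0,0]
    - [0,0,0,0,0,0]

```text
clock: 1.98
ee_pos: [0.5937, -0.1758, 0.231]
ee_rot: [-0.561, -0.431, 0.561, -0.43]
wrist_force: [-0.1, 0.4, 0.0]
finger_gap: -0.001
```

```bash
python3 - <<'E'
from h import *
to(hin-.045*ub+[0,0,.12]); r=to(hin-.095*ub+[0,0,.008]);print(r.as_matrix())
E
```

```text
tcp [ 0.5937 -0.1758  0.231 ] F [-0.1137  0.426   0.0403] t 1.975 gap -0.0012522422960476894
shift [ 0.6603  0.0017 -0.0274]
tcp [ 0.5937 -0.1758  0.231 ] F [-0.1137  0.426   0.0403] t 1.975 gap -0.0012522422960476894
shift [ 1.7806 -0.4976 -0.0291]
[[-0.0005  0.9659 -0.2588]
 [ 0.0002 -0.2588 -0.9659]
 [-1.     -0.0005 -0.    ]]
```

>>> move_arm:
  moves:
    - [0.35,0,0,0,0,0]
    - [0.32,0,0,0,0,0]
    - [0.22,-0.1,0,0,0,0]
    - [0.22,-0.1,0,0,0,0]
    - [0.22,-0.1,0,0,0,0]
    - [0.22,-0.1,0,0,0,0]
    - [0.15,-0.07,0,0,0,0]

```text
clock: 2.85
ee_pos: [0.5482, -0.1635, 0.0606]
ee_rot: [-0.561, -0.43, 0.561, -0.43]
wrist_force: [0.3, -0.8, 0.7]
finger_gap: 0.0
```

>>> move_arm:
  moves:
    - [0.06,-0.03,0,0,0,0]
    - [0,0,0,0,0,0]
    - [0,0,0,0,0,0]

```text
clock: 3.22
ee_pos: [0.5463, -0.163, 0.0559]
ee_rot: [0.562, 0.43, -0.561, 0.43]
wrist_force: [-0.3, -0.6, 0.1]
finger_gap: 0.001
```

>>> move_arm:
  moves:
    - [0.02,0,0,0,0,0]
    - [0.01,0,0,0,0,0]
    - [0,0,0,0,0,0]

```text
clock: 3.6
ee_pos: [0.5463, -0.163, 0.053]
ee_rot: [0.562, 0.429, -0.561, 0.43]
wrist_force: [-1.1, 0.5, 4.5]
finger_gap: -0.004
```

>>> move_arm:
  moves:
    - [0.01,0,0,0,0,0]
    - [0.01,0,0,0,0,0]
    - [0,0,0,0,0,0]

```text
clock: 3.98
ee_pos: [0.5464, -0.163, 0.0527]
ee_rot: [0.562, 0.429, -0.561, 0.43]
wrist_force: [-5.5, 2.3, 19.6]
finger_gap: -0.001
```

```bash
python3 - <<'E'
from h import *
s=manip.get_state();print(s["ee_pos"],s["wrist_force"])
t=cams.capture("top")[:,:,::-1]; s=cams.capture("scene")[:,:,::-1]
cv2.imwrite("pics/lid1.png",np.hstack([cv2.resize(t[190:290,340:460],None,fx=3,fy=3),cv2.resize(s[210:310,170:310],None,fx=3,fy=3)]))
E
```

```text
[ 0.5464 -0.163   0.0527] [-5.5072  2.3099 19.5844]
```

View pics/lid1.png

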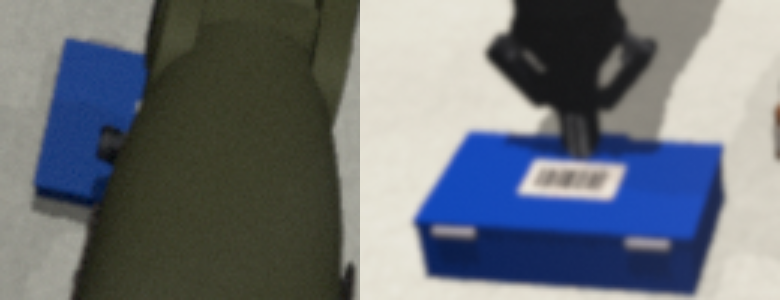

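The lid has reached its stop: the TCP stays at z=0.0527 with 20 N of push, and the label faces up (scene crop label centre ≈ (571,178), full-frame ≈ (240.5,269.5)). Next is the reader.

>>> move_arm:
  moves:
    - [-0.3,0,0,0,0,0]
    - [-0.6,0,0,0,0,0]
    - [-0.6,0,0,0,0,0]
    - [-0.4,0,0,0,0,0]
    - [0,0,0,0,0,0]

```text
clock: 4.7
ee_pos: [0.5478, -0.1634, 0.2442]
ee_rot: [0.563, 0.428, -0.56, 0.432]
wrist_force: [0.1, 0.4, -0.2]
finger_gap: 0.002
```

```bash
cat >> h.py <<'E'
ax=np.array([-.644*.981,-.644*.195,.765]); nose=np.array([.629,.184,.034]); lat=np.array([.195,-.981,0])
Q=R.from_matrix(np.c_[-ax,np.cross(lat,-ax),lat])
E
python3 - <<'E'
from h import *
print("label",onz("scene",(240.5,269.5),.053), onz("scene",(240,269),.053))
r=to(nose+.22*ax,Q); print(nose+.22*ax); print(r.as_matrix())
to(nose+.22*ax+[0,0,.0])
E
```

```text
label [ 0.5812 -0.1718  0.053 ] [ 0.579  -0.1729  0.053 ]
tcp [ 0.5478 -0.1634  0.2442] F [ 0.0981  0.4257 -0.228 ] t 4.7 gap 0.0016553317937074215
shift [ 0.4088 -1.3959 -2.9363]
turn [-0.881   0.3253  1.3611]
[0.49   0.1564 0.2023]
[[ 0.0066  0.9653 -0.2611]
 [-0.0019 -0.2611 -0.9653]
 [-1.      0.0068  0.0002]]
tcp [ 0.5478 -0.1634  0.2442] F [ 0.0981  0.4257 -0.228 ] t 4.7 gap 0.0016553317937074215
shift [ 0.4088 -1.3959 -2.9363]
```

>>> move_arm:
  moves:
    - [0,-0.2,-0.42,0,0,0]
    - [0,-0.2,-0.42,0,0,0]
    - [0,-0.2,-0.42,0,0,0]
    - [0,-0.2,-0.42,0,0,0]
    - [0,-0.2,-0.42,0,0,0]
    - [0,-0.2,-0.42,0,0,0]
    - [0,-0.2,-0.42,0,0,0]
  claw: 1

```text
clock: 5.58
ee_pos: [0.4393, 0.012, 0.2553]
ee_rot: [0.547, 0.513, -0.483, 0.451]
wrist_force: [-0.7, 0.9, -0.2]
finger_gap: 0.993
```

>>> move_arm:
  moves:
    - [0,0,0,-0.31,0,0]
    - [0,0,0,-0.31,0,0]
    - [0,0,0,-0.3,0,0]
    - [0,0,0,0,0,0.35]
    - [0,0,0,0,0,0.35]
    - [0,0,0,0,0,0.35]
    - [0,0,0,0,0,0.35]
    - [0,0,0,0,0,0]
    - [0,0,0,0,0,0]

```text
clock: 6.7
ee_pos: [0.4417, 0.0103, 0.2572]
ee_rot: [0.612, 0.424, -0.139, 0.652]
wrist_force: [-0.1, 0.3, 0.8]
finger_gap: 1.002
```

```bash
python3 - <<'E'
from h import *
to(nose+.22*ax,Q)
w=cams.capture("wrist");cv2.imwrite("pics/w1.png",w[:,:,::-1]); t=cams.capture("top")
p=cams.camera_params("wrist"); print("pred tail in wrist",proj("wrist",nose+.16*ax,p),"mouth",proj("wrist",nose+.072*ax,p))
E
```

```text
tcp [0.4417 0.0103 0.2572] F [-0.0924  0.2772  0.7604] t 6.7 gap 1.0024756364773357
shift [ 1.1813  0.2723 -1.0944]
turn [ 0.1509 -0.4285 -0.0874]
pred tail in wrist [185.4389 177.7554] mouth [231.4104 168.715 ]
```

View pics/w1.png

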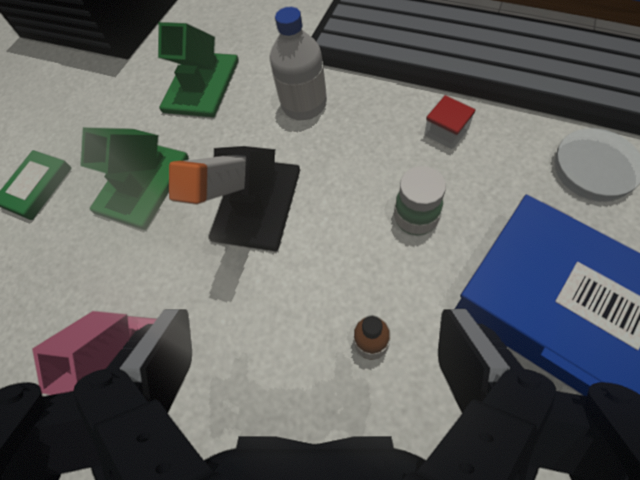

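The wrist view shows the tail end at about (188,182), against a predicted (185,178), so the estimate holds. Some of the last turn was clipped; I'll correct that and line up on the axis.

>>> move_arm:
  moves:
    - [0.3,0,-0.3,0,0,0]
    - [0.3,0,-0.3,0,0,0]
    - [0,0,0,0.05,-0.14,-0.03]
    - [0,0,0,0.05,-0.15,-0.03]
    - [0,0,0,0.05,-0.14,-0.03]
    - [0,0,0,0,0,0]
    - [0,0,0,0,0,0]

```text
clock: 7.68
ee_pos: [0.4606, 0.0842, 0.2296]
ee_rot: [0.605, 0.367, -0.237, 0.665]
wrist_force: [0.0, 0.7, 1.0]
finger_gap: 0.998
```

```bash
python3 - <<'E'
from h import *
to(nose+.22*ax,Q); print(manip.get_state()["qpos"])
E
```

```text
tcp [0.4606 0.0842 0.2296] F [0.0421 0.6713 0.9609] t 7.675 gap 0.9983781409144564
shift [ 0.4866  0.1623 -0.6471]
turn [ 0.0075 -0.0118  0.0329]
[ 0.1609 -0.4867 -1.0114  0.3631  0.0282  3.1104]
```

>>> move_arm:
  moves:
    - [0,0,0,-0.37,0,0]
    - [0,0,0,-0.37,0,0]
    - [0,0,0,-0.37,0,0]
    - [0,0,0,-0.37,0,0]
    - [0,0,0,-0.37,0,0]
    - [0,0,0,-0.37,0,0]
    - [0,0,0,-0.37,0,0]
    - [0,0,0,-0.37,0,0]
    - [0,0,0,-0.37,0,0]

```text
clock: 8.8
ee_pos: [0.4602, 0.0826, 0.229]
ee_rot: [-0.087, 0.422, 0.112, 0.895]
wrist_force: [-0.1, -0.4, -0.4]
finger_gap: 0.999
```

>>> move_arm:
  moves:
    - [0,0,0,-0.37,0,0]
    - [0,0,0,-0.37,0,0]
    - [0,0,0,-0.37,0,0]
    - [0,0,0,-0.37,0,0]
    - [0,0,0,-0.37,0,0]
    - [0,0,0,-0.37,0,0]
    - [0,0,0,-0.37,0,0]
    - [0,0,0,-0.37,0,0]
    - [0,0,0,0,0,0]

```text
clock: 9.93
ee_pos: [0.4602, 0.0827, 0.229]
ee_rot: [0.665, -0.238, -0.366, -0.605]
wrist_force: [0.7, 0.5, 0.5]
finger_gap: 0.997
```

```bash
cat >> h.py <<'E'
Q=Q*R.from_rotvec([np.pi,0,0])
E
python3 - <<'E'
from h import *
to(nose+.20*ax,Q); print(manip.get_state()["qpos"])
E
```

```text
tcp [0.4602 0.0827 0.229 ] F [0.6722 0.4558 0.5398] t 9.925 gap 0.9974706672244769
shift [ 0.6845 -0.1749  0.6618]
turn [ 0.0048  0.0073 -0.0337]
[ 0.1582 -0.4876 -1.0131  0.3628  0.0276 -0.0319]
```

>>> move_arm:
  moves:
    - [0.17,-0.06,0.22,0,0,-0.03]
    - [0.17,-0.06,0.22,0,0,0]
    - [0.17,-0.06,0.22,0,0,0]
    - [0,0,0,0,0,0]
    - [0,0,0,0,0,0]

```text
clock: 10.55
ee_pos: [0.4924, 0.157, 0.2018]
ee_rot: [0.667, -0.234, -0.363, -0.607]
wrist_force: [-0.7, -1.2, 0.1]
finger_gap: 1.002
```

```bash
python3 - <<'E'
from h import *
to(nose+.20*ax,Q); print(manip.get_state()["qpos"])
w=cams.capture("wrist"); p=cams.camera_params("wrist"); b=w[:,:,::-1].copy()
for k in (.16,.072): print(k,proj("wrist",nose+k*ax,p))
hsv=cv2.cvtColor(w,cv2.COLOR_RGB2HSV); m=cv2.inRange(hsv,(5,130,90),(18,255,255))
c=max(cv2.findContours(m,0,2)[0],key=cv2.contourArea); print(cv2.boundingRect(c),cv2.minAreaRect(c))
cv2.imwrite("pics/w2.png",b)
E
```

```text
tcp [0.4924 0.157  0.2018] F [-0.7381 -1.208   0.1166] t 10.55 gap 1.0016675767953287
shift [ 0.1808  0.0152 -0.0018]
turn [ 0.0073  0.0074 -0.0084]
[ 0.3822 -0.3273 -1.0089  0.2016 -0.1152  0.1397]
0.16 [316.1728 260.6115]
0.072 [315.2273 218.3439]
(291, 218, 54, 62) ((317.5, 248.5), (61.0, 53.0), 90.0)
```

View pics/w2.png

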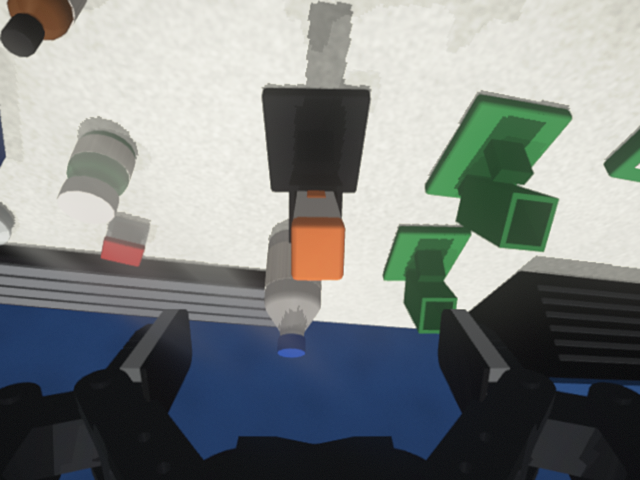

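The wrist view shows the tail end face at about (318,249), against a predicted (316,261). I'll triangulate its lower edge again using the wrist and top views.

```bash
python3 - <<'E'
from h import *
H=lambda x,y:(220+x/5-.4,205+y/5-.4)
p=cams.camera_params("wrist")
n=np.array([.765*.981,.765*.195,.644])
print("low edge",two(ray("wrist",(318,219),p),ray("top",H(162.5,296)))," model",nose+.16*ax-.015*n)
print("up edge",two(ray("wrist",(318,280),p),ray("top",H(151,227)))," model",nose+.16*ax+.015*n)
print("up edge scene",two(ray("wrist",(318,280),p),ray("scene",(365+56/2.5,195+20/2.5))))
for dn in(0,-.004,-.008):print(dn,[proj("wrist",nose+.16*ax+(dn+s)*n,p) for s in(-.015,.015)])
E
```

```text
low edge (array([0.5134, 0.1637, 0.1412]), np.float64(0.0036646015796601593))  model [0.5167 0.1617 0.1467]
up edge (array([0.5404, 0.1675, 0.1606]), np.float64(5.529260799911568e-05))  model [0.5392 0.1661 0.1661]
up edge scene (array([0.5352, 0.1667, 0.1635]), np.float64(0.0007566814862213998))
0 [array([316.3375, 231.8436]), array([316.0138, 288.2246])]
-0.004 [array([316.3824, 223.9732]), array([316.0556, 280.9722])]
-0.008 [array([316.4278, 216.018 ]), array([316.0979, 273.6394])]
```

```bash
cat >> h.py <<'E'
nrm=np.array([.765*.981,.765*.195,.644]); nose=nose-.004*nrm-.0025*ax+.001*np.array([-.195,.981,0])
E
python3 - <<'E'
from h import *
to(nose+.105*ax,Q)
E
```

```text
tcp [0.4925 0.1568 0.2022] F [-1.6486 -1.0437 -0.6276] t 10.6 gap 0.9970708742157711
shift [1.158  0.0546 0.0071]
turn [ 0.0072  0.0069 -0.0069]
```

>>> move_arm:
  moves:
    - [0,0.05,0.01,0.01,0.01,-0.01]
    - [0.25,0,0,0,0,0]
    - [0.25,0,0,0,0,0]
    - [0.25,0,0,0,0,0]
    - [0.25,0,0,0,0,0]
    - [0.15,0,0,0,0,0]
    - [0,0,0,0,0,0]
    - [0,0,0,0,0,0]

```text
clock: 11.6
ee_pos: [0.5638, 0.173, 0.1144]
ee_rot: [0.667, -0.236, -0.36, -0.608]
wrist_force: [0.0, -0.2, 0.1]
finger_gap: 1.0
```

```bash
python3 - <<'E'
from h import *
to(nose+.105*ax,Q)
E
```

```text
tcp [0.5638 0.173  0.1144] F [ 0.0208 -0.1534  0.1371] t 11.6 gap 0.9998071446036899
shift [ 0.0161  0.0523 -0.0096]
turn [-0.0002 -0.0041 -0.0069]
```

>>> move_arm:
  moves:
    - [0,0,0,0,0,0]
    - [0,0,0,0,0,0]
    - [0,0,0,0,0,0]
    - [0,0,0,0,0,0]
    - [0,0,0,0,0,0]
    - [0,0,0,0,0,0]
  claw: -1
  force: 50

```text
clock: 12.35
ee_pos: [0.5642, 0.1731, 0.1145]
ee_rot: [0.667, -0.236, -0.36, -0.608]
wrist_force: [-5.3, -1.4, 5.4]
finger_gap: 0.295
```

>>> move_arm:
  moves:
    - [-0.06,0,0,0,0,0]
    - [-0.1,0,0,0,0,0]
    - [-0.1,0,0,0,0,0]
    - [-0.1,0,0,0,0,0]

```text
clock: 12.85
ee_pos: [0.541, 0.1689, 0.1424]
ee_rot: [0.667, -0.236, -0.36, -0.608]
wrist_force: [1.2, -0.7, -1.2]
finger_gap: 0.296
```

>>> move_arm:
  moves:
    - [-0.1,0,0,0,0,0]
    - [-0.1,0,0,0,0,0]
    - [-0.1,0,0,0,0,0]
    - [-0.1,0,0,0,0,0]
    - [-0.14,0,0,0,0,0]
    - [-0.05,0,0,0,0,0]
    - [0,0,0,0,0,0]

```text
clock: 13.72
ee_pos: [0.5041, 0.1617, 0.1871]
ee_rot: [0.667, -0.236, -0.36, -0.608]
wrist_force: [-0.3, -0.1, -1.4]
finger_gap: 0.3
```

```bash
python3 - <<'E'
from h import *
to(nose+.2*ax,Q); print(manip.get_state()["qpos"])
w=cams.capture("wrist"); s=cams.capture("scene")
cv2.imwrite("pics/d1.png",np.hstack([cv2.resize(w,(480,360)),cv2.resize(s[170:310,355:475],(309,360))])[:,:,::-1])
E
```

```text
tcp [0.5041 0.1617 0.1871] F [-0.2698 -0.0964 -1.3653] t 13.725 gap 0.3000775651982994
shift [ 0.0131  0.0556 -0.0145]
turn [ 0.001  -0.0032 -0.0068]
[ 0.3877 -0.2737 -1.0158  0.1416 -0.124   0.1472]
```

View pics/d1.png

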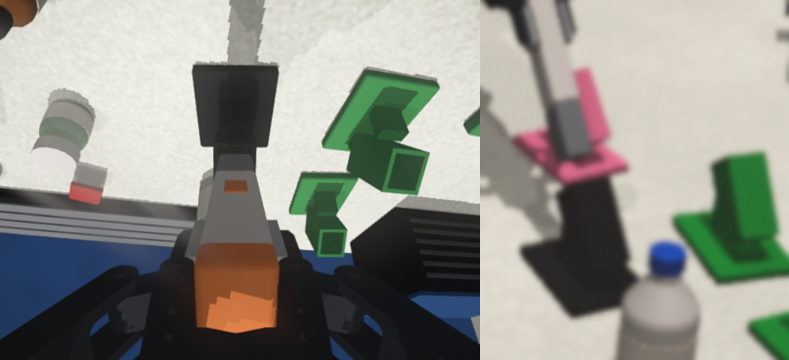

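The reader is held and fully out; its grey nose is clear above the socket mouth. Next I'll lift it, then turn it upright.

```bash
python3 - <<'E'
from h import *
s=manip.get_state(); r=R.from_quat(s["ee_rot"]); print("up", r.inv().apply([0,0,1]), "fwd",r.inv().apply([1,0,0]))
u=r.apply([1,0,0]); c=np.cross(u,[0,0,-1]); c=c/np.linalg.norm(c)*np.arccos(-u[2]); print("turn to down",r.inv().apply(c)/.5)
E
```

```text
up [-0.7676 -0.6409 -0.0017] fwd [ 0.6289 -0.7528 -0.1942]
turn to down [-0.     -0.0037  1.3913]
```

>>> move_arm:
  moves:
    - [-0.15,-0.13,0,0,0,0]
    - [-0.12,-0.18,0,0,0,0]
    - [-0.1,-0.2,0,0,0,0]
    - [-0.1,-0.2,0,0,0,0]
    - [0,0,0,0,0,0.35]
    - [0,0,0,0,0,0.35]
    - [0,0,0,0,0,0.35]
    - [0,0,0,0,0,0.34]
    - [0,0,0,0,0,0]
    - [0,0,0,0,0,0]

```text
clock: 15.08
ee_pos: [0.5282, 0.1665, 0.2674]
ee_rot: [0.547, -0.449, -0.545, -0.449]
wrist_force: [-1.5, 0.2, 0.1]
finger_gap: 0.299
```

```bash
python3 - <<'E'
from h import *
s=manip.get_state(); r=R.from_quat(s["ee_rot"]); print(r.as_matrix(),s["qpos"])
# reader nose in tool frame, from the grasp
g=R.from_quat([.667,-.236,-.36,-.608]); off=g.inv().apply(nose-np.array([.5642,.1731,.1145])); print("nose in tool",off)
to([.580,-.171,.113]-r.apply(off))
E
```

```text
[[ 0.0024 -0.981  -0.1941]
 [-0.0013 -0.1941  0.981 ]
 [-1.     -0.0021 -0.0017]] [ 0.3065  0.2126 -0.0971  1.2592 -0.0019  0.1112]
nose in tool [ 0.1064  0.0052 -0.0007]
tcp [0.5282 0.1665 0.2674] F [-1.4722  0.1965  0.057 ] t 15.075 gap 0.2994412689636502
shift [ 0.4859  0.0981 -3.4013]
```

>>> move_arm:
  moves:
    - [0,0.01,-0.2,0,0,0]
    - [0,0.01,-0.4,0,0,0]
    - [0,0.01,-0.4,0,0,0]
    - [0,0.01,-0.4,0,0,0]
    - [0,0.01,-0.4,0,0,0]
    - [0,0.01,-0.4,0,0,0]
    - [0,0.01,-0.4,0,0,0]
    - [0,0.01,-0.4,0,0,0]
    - [0,0.01,-0.3,0,0,0]
    - [0,0.01,-0.1,0,0,0]

```text
clock: 16.32
ee_pos: [0.5833, -0.1712, 0.2709]
ee_rot: [0.548, -0.449, -0.544, -0.45]
wrist_force: [0.0, 0.4, -0.5]
finger_gap: 0.299
```

>>> move_arm:
  moves:
    - [0.1,0,0,0,0,0]
    - [0.15,0,0,0,0,0]
    - [0.1,0,0,0,0,0]
    - [0.05,0,0,0,0,0]
    - [0,0,0,0,0,0]
    - [0,0,0,0,0,0]

```text
clock: 17.08
ee_pos: [0.5847, -0.1689, 0.2294]
ee_rot: [0.547, -0.449, -0.546, -0.449]
wrist_force: [0.4, -0.2, -0.9]
finger_gap: 0.3
```

```bash
python3 - <<'E'
from h import *
off=np.array([.1064,.0052,-.0007])
r=to(); to([.580,-.171,.113]-r.apply(off),R.from_matrix(np.c_[[0,0,-1],r.as_matrix()[:,1]*0+np.cross(r.as_matrix()[:,2],[0,0,-1]),r.as_matrix()[:,2]]))
s=cams.capture("scene");w=cams.capture("wrist");print("nose pred scene",proj("scene",manip.get_state()["ee_pos"]+r.apply(off)),"lab",proj("scene",(.58,-.171,.053)))
cv2.imwrite("pics/f1.png",np.hstack([cv2.resize(s[150:310,175:305],(390,480),interpolation=2),cv2.resize(w[:,100:540],(410,480))])[:,:,::-1])
E
```

```text
tcp [ 0.5847 -0.1689  0.2294] F [ 0.3928 -0.2269 -0.9475] t 17.075 gap 0.2996872745808665
tcp [ 0.5847 -0.1689  0.2294] F [ 0.3928 -0.2269 -0.9475] t 17.075 gap 0.2996872745808665
shift [ 0.0997  0.0004 -0.0019]
turn [ 0.     -0.0019  0.0032]
nose pred scene [237.4425 241.5709] lab [240.859  269.1646]
```

View pics/f1.png

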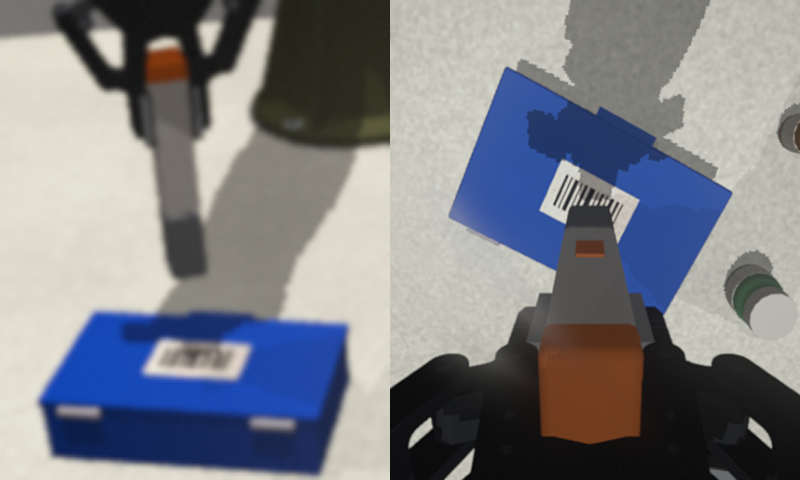

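Scene crop: nose bottom at about (185,274), full-frame (236.7,241), against a predicted (237.4,241.6). Wrist crop: nose edge (568–611,207), tail corners (540,350) and (642,350), label centre about (589,205). I'll check tilt and position by projecting the expected reader corners.

```bash
python3 - <<'E'
from h import *
off=np.array([.1064,.0052,-.0007]); s=manip.get_state(); r=R.from_quat(s["ee_rot"]); p=cams.camera_params("wrist")
C=lambda q:np.array([(q[0]-100)*.932+390,q[1]]); I=lambda x,y:(100+(x-390)/.932,y)
nw=s["ee_pos"]+r.apply(off); print("nose",nw)
for nm,k in(("nose",0),("tail",-.16)):
  for sy in(-.015,.015): print(nm,sy,[C(proj("wrist",s["ee_pos"]+r.apply(off+[k,sy,sz]),p)) for sz in(-.013,.013)])
print("label from wrist",onz("wrist",I(589,204.5),.053,p), [onz("wrist",I(*c),.053,p) for c in((565,160),(638,200),(617,248),(540,210))])
S=lambda X:(proj("scene",X)-[175,150])*3
print("scene axis nose,tail",S(nw),S(nw+[0,0,.16]))
E
```

```text
nose [ 0.5801 -0.1709  0.1231]
nose -0.015 [array([570.7759, 251.9013]), array([610.109 , 251.9302])]
nose 0.015 [array([570.1632, 204.1773]), array([610.8201, 204.2078])]
tail -0.015 [array([544.3588, 449.1305]), array([637.7929, 449.1829])]
tail 0.015 [array([540.0424, 348.0736]), array([642.4919, 348.139 ])]
label from wrist [ 0.5809 -0.1721  0.053 ] [array([ 0.5515, -0.1974,  0.053 ]), array([ 0.5696, -0.1334,  0.053 ]), array([ 0.6106, -0.142 ,  0.053 ]), array([ 0.593 , -0.2108,  0.053 ])]
scene axis nose,tail [187.3176 274.7336] [161.5905  61.6432]
```

The projections agree within about 3 px. The window is over the label and vertical, and needs to go 1 cm lower.

>>> move_arm:
  moves:
    - [0.05,0,0,0,0,0]
    - [0.05,0,0,0,0,0]
    - [0,0,0,0,0,0]
    - [0,0,0,0,0,0]
    - [0,0,0,0,0,0]
    - [0,0,0,0,0,0]

```text
clock: 17.92
ee_pos: [0.5845, -0.169, 0.2192]
ee_rot: [0.547, -0.449, -0.546, -0.449]
wrist_force: [0.2, -0.0, -0.8]
finger_gap: 0.302
```

```bash
python3 - <<'E'
from h import *
s=manip.get_state(); r=R.from_quat(s["ee_rot"]); print(s["clock"],"window",s["ee_pos"]+r.apply([.1064,.0052,-.0007]),"axis",r.apply([1,0,0]),s["wrist_force"],abs(s["qd"]).max(),s["finger_gap"])
w=cams.capture("scene");cv2.imwrite("pics/f2.png",w[:,:,::-1])
E
```

```text
17.925 window [ 0.5797 -0.1709  0.1128] axis [ 0.0017 -0.0014 -1.    ] [ 0.2135 -0.0394 -0.7813] 0.0026607919449612256 0.3024693471228341
```

View pics/f2.png

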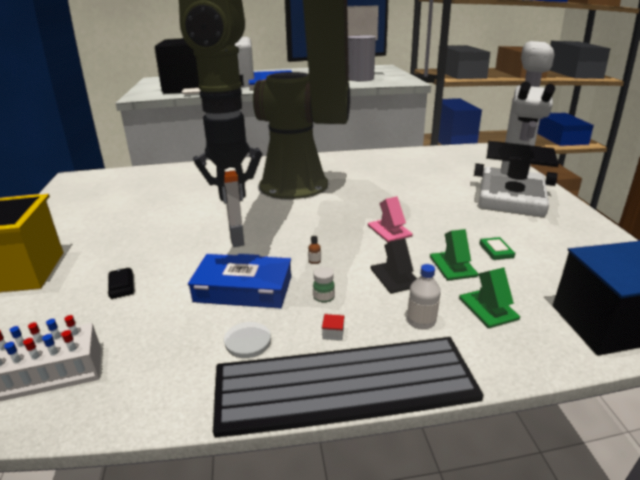

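The final view shows the lid shut, the reader upright at (236,245) above the label (240,269), and everything else where it was. Handing in.

```bash
python3 -c "
from station import manip
print(manip.sign_off())"
```

```text
the job is handed in; nothing more can be done
None
```

I shut the lid, drew the reader out of the black holder, turned it upright, and handed the job in at about 18 s with the arm still holding it.

- **Lid:** I pressed it down to its stop. The fingertips stopped at z ≈ 0.053 m with 20 N of push, and the label faces up.
- **Reader:** By my estimate the window is at (0.580, -0.171, 0.113) m. The label centre from the wrist camera is (0.581, -0.172, 0.053) m, so the window is about 1.5 mm off the middle and 60 mm above it. The tool axis is within 0.003 rad of vertical. The arm was still and the wrist force was only about the reader's weight.
- **Other things:** The last picture shows the bystanders where they started.

**Checks that disagreed:**
- My first estimate of the reader's tail was about 5 mm off in the wrist view; I corrected it before gripping.
- Some moves were clipped near joint limits, so the grip is about 5 mm off centre on the reader's flat side. I allowed for that in the window position.
- In the last wrist check, made 1 cm above the final height, the nose edge was 3 pixels from where I predicted. That allows a remaining error of about 1.5 mm or 0.01 rad.

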